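# Find and tag the soft anti-vibration mount

### The job

One of the three spring mounts on the microtome's foot plate has gone soft. Working from the robot's left to its right along the row, gently press each round rubber pad down about a centimetre and let it rise again, then push the orange tag of the softest mount all the way down and back off. Leave the other two tags up, and do not pick up or shift the chucks, jar or slide box.

Things in the scene. Friction and masses are not known exactly. Their poses are not given: they have to be found in the camera images.
- plate: bare aluminium foot plate, 220 (x) x 440 (y) x 12 mm thick, fixed to the bench; origin at the centre of its underside; its y axis runs along the row of three mounts, +y towards the robot's left end of the row. It may be turned up to 9 degrees from square to the robot
- mount_a: one of three mounts that look exactly alike, fixed on the plate in a row about 130 mm apart along the plate's y; the three may stand in any order in the row. A grey foot 135 (x) x 64 (y) x 8 mm carries a round sprung pad (pad_a) and, nearer the robot, that mount's own orange tag (tag_a). Origin at the underside of the foot, 12 mm above the bench; x points away from the robot, z up; pad axis at x = +30 mm, tag axis at x = -47 mm
- mount_b: one of three mounts that look exactly alike, fixed on the plate in a row about 130 mm apart along the plate's y; the three may stand in any order in the row. A grey foot 135 (x) x 64 (y) x 8 mm carries a round sprung pad (pad_b) and, nearer the robot, that mount's own orange tag (tag_b). Origin at the underside of the foot, 12 mm above the bench; x points away from the robot, z up; pad axis at x = +30 mm, tag axis at x = -47 mm
- mount_c: one of three mounts that look exactly alike, fixed on the plate in a row about 130 mm apart along the plate's y; the three may stand in any order in the row. A grey foot 135 (x) x 64 (y) x 8 mm carries a round sprung pad (pad_c) and, nearer the robot, that mount's own orange tag (tag_c). Origin at the underside of the foot, 12 mm above the bench; x points away from the robot, z up; pad axis at x = +30 mm, tag axis at x = -47 mm
- pad_a: mount_a's round black rubber-topped pad, 44 mm across, flat on top; origin at the centre of its top face. It sits on a coil spring above a 58 mm dark steel socket; the top face is 76 mm above the bench when not pressed; moves with the pad
- press_a (a joint): how far mount_a's pad is pressed down, in m: 0 at rest, 0.014 at the hard stop. It springs back up when let go. The first movement takes about 0.6 N, after that the force grows in proportion to depth; the three springs differ: at 10 mm one takes about 4.6 N and the other two 9 N or more
- pad_b: mount_b's round black rubber-topped pad, 44 mm across, flat on top; origin at the centre of its top face. It sits on a coil spring above a 58 mm dark steel socket; the top face is 76 mm above the bench when not pressed; moves with the pad
- press_b (a joint): how far mount_b's pad is pressed down, in m: 0 at rest, 0.014 at the hard stop. It springs back up when let go. The first movement takes about 0.6 N, after that the force grows in proportion to depth; the three springs differ: at 10 mm one takes about 4.6 N and the other two 9 N or more
- pad_c: mount_c's round black rubber-topped pad, 44 mm across, flat on top; origin at the centre of its top face. It sits on a coil spring above a 58 mm dark steel socket; the top face is 76 mm above the bench when not pressed; moves with the pad
- press_c (a joint): how far mount_c's pad is pressed down, in m: 0 at rest, 0.014 at the hard stop. It springs back up when let go. The first movement takes about 0.6 N, after that the force grows in proportion to depth; the three springs differ: at 10 mm one takes about 4.6 N and the other two 9 N or more
- tag_a_top (a point): centre of the flat top of mount_a's orange tag cap, 20 (x) x 30 (y) x 10 mm, on a stem above a black block; its top is 62 mm above the bench when up and 50 mm when fully down; moves with the tag
- tag_a (a joint): how far mount_a's tag is pushed down, in m: 0 up (as at the start), 0.012 fully down with the cap seated on the black block. It takes about 2.5 N to slide, until the stop, and stays where it is left
- tag_b_top (a point): centre of the flat top of mount_b's orange tag cap, 20 (x) x 30 (y) x 10 mm, on a stem above a black block; its top is 62 mm above the bench when up and 50 mm when fully down; moves with the tag
- tag_b (a joint): how far mount_b's tag is pushed down, in m: 0 up (as at the start), 0.012 fully down with the cap seated on the black block. It takes about 2.5 N to slide, until the stop, and stays where it is left
- tag_c_top (a point): centre of the flat top of mount_c's orange tag cap, 20 (x) x 30 (y) x 10 mm, on a stem above a black block; its top is 62 mm above the bench when up and 50 mm when fully down; moves with the tag
- tag_c (a joint): how far mount_c's tag is pushed down, in m: 0 up (as at the start), 0.012 fully down with the cap seated on the black block. It takes about 2.5 N to slide, until the stop, and stays where it is left
- chuck_1: loose brass specimen chuck: a disc 32 mm across with a 14 mm stud upwards, 34 mm tall, standing on the plate on the far side of the row, in a gap between two mounts; origin at its underside. Leave alone
- chuck_2: loose brass specimen chuck: a disc 32 mm across with a 14 mm stud upwards, 34 mm tall, standing on the plate on the far side of the row, in a gap between two mounts; origin at its underside. Leave alone
- jar: loose amber glass jar with white lid, 56 mm across, 85 mm tall, standing on the bench off the left end of the plate; origin at its underside. Leave alone
- slide_box: loose blue plastic slide box 85 x 60 x 32 mm, lying on the bench off the right end of the plate; origin at the centre of its underside. Leave alone

How it is judged (in metres and radians):
On the way, in this order (a step that is already met when the one before it is completed fails the run):
1. the pad at the robot's left end of the row is pressed down at least 5 mm (((y of mount_a in the frame of plate between 0.065 and 0.2 m and value of joint press_a above 0.005 m) or (y of mount_b in the frame of plate between 0.065 and 0.2 m and value of joint press_b above 0.005 m) or (y of mount_c in the frame of plate between 0.065 and 0.2 m and value of joint press_c above 0.005 m))), for 0.1 s.
2. the middle pad is pressed down at least 5 mm (((y of mount_a in the frame of plate between -0.065 and 0.065 m and value of joint press_a above 0.005 m) or (y of mount_b in the frame of plate between -0.065 and 0.065 m and value of joint press_b above 0.005 m) or (y of mount_c in the frame of plate between -0.065 and 0.065 m and value of joint press_c above 0.005 m))), for 0.1 s.
3. the pad at the right end is pressed down at least 5 mm (((y of mount_a in the frame of plate between -0.2 and -0.065 m and value of joint press_a above 0.005 m) or (y of mount_b in the frame of plate between -0.2 and -0.065 m and value of joint press_b above 0.005 m) or (y of mount_c in the frame of plate between -0.2 and -0.065 m and value of joint press_c above 0.005 m))), for 0.1 s.
4. all three pads have risen again, no tag is down yet (value of joint each of press_a, press_b, press_c below 0.002 m and value of joint tag_c below 0.004 m), for 0.1 s.
5. the tag of the softest mount is pushed fully down (value of joint tag_c above 0.0095 m), for 0.1 s.
At the end, for the whole second after the job is handed in: The softest mount's tag is down (at least 9.5 of its 12 mm), the other two tags are up (within 3 mm), all pads have risen (within 2 mm), and the chucks, jar and slide box are at rest within 20 mm of where they stood (value of joint tag_c above 0.0095 m and value of joint each of tag_a, tag_b below 0.003 m and value of joint each of press_a, press_b, press_c below 0.002 m and distance of each of chuck_1, chuck_2, jar, slide_box from where it was at the start of the episode below 0.02 m and linear speed of each of chuck_1, chuck_2, jar, slide_box below 0.02 m/s); the robot touches nothing.
It fails at once if a tag of one of the two firmer mounts is pushed down more than 4 mm (value of joint any of tag_a, tag_b above 0.004 m).
It fails at once if a pad is pressed with more than 30 N (not gently) (contact force between any of pad_a, pad_b, pad_c and anything else above 30 N).
It fails at once if a chuck, the jar or the slide box is shifted more than 20 mm, or lifted more than 8 mm (distance of any of chuck_1, chuck_2, jar, slide_box from where it was at the start of the episode above 0.02 m or height (world z) of any of chuck_1, chuck_2 above 0.02 m or height (world z) of any of jar, slide_box above 0.008 m).
It also fails if it takes over 48 s, if anything falls off the work surface, if the arm or the gripper's body presses on something with over 40 N, if the wrist force passes 120 N, or if a joint passes its speed limit or range.

### The arm

A 6-joint arm with a two-finger parallel gripper is mounted at the origin on the work surface. World frame = base frame: x ahead of the robot, y to its left, z up, the work surface at z = 0. Lengths are in mm, angles in rad, forces in N, time in s.
With the tool pointing down it reaches from about 350 to 775 mm from the base axis. Payload 7.3 kg.
Tool frame: the origin (TCP) lies on the centre line of the jaws, within the pads' length; the fingertips stand 22 mm ahead of it and the grasp point (between the pads) lies 3 mm ahead of it; z points along the fingers, y is the direction in which the jaws open and shut (so a half turn about z gives the same grasp; the last joint's range is limited). The gripper opens to 92 mm and grips with 3 to 60 N. Pads are 19 mm wide; open, the fingers measure 130 mm over their backs; the gripper's body (75 mm by 190 mm) begins 47 mm behind the grasp point.
Start: joints at [-1.454, 0.342, 1.524, -0, 1.275, -0.146], TCP at [136.409, -506.987, 248.741] pointing down, gripper open.
Joint ranges: [-2.53, 2.53], [-0.77, 2.02], [0.04, 2.7], [-1, 4.14], [0.28, 2.66], [-3.11, 3.11]. Speed limits (rad/s): [2.57, 2.57, 3.14, 3.14, 3.14, 3.14].

### API

Orientations are given as [roll, pitch, yaw] about the fixed x, y, z axes, in that order (R = Rz(yaw) Ry(pitch) Rx(roll)).
In Python, from plant import bot gives the robot as it stands.
- The arm moves only by the tool play_rows, never from a script. Its argument "moves" is one flat list of numbers, 5 for each row, row after row: the closure in counts, from 0 (fully open) to 255 (shut), then the shift along the tool's x, y, z in mm, then the turn about the tool's z in degrees. A call has 1 to 8 rows; each row is the pose to reach, as a shift and turn from the pose commanded when the call began, along the tool's axes at that moment; what a row does not reach only later rows make up. A row lasts 1/12 s, in which the tool goes at most 41.7 mm and 7.16 degrees, less where a joint would pass 70% of its speed; a pose out of reach is approached as far as the arm can. A call with a gripper value outside its range is refused whole. The fingers move at their own pace and stop on an object; the grip force is fixed at half the most. Time passes only in rows, so rows that repeat a pose let the fingers close. It gives the time, the measured TCP pose, the force and the opening at its end, in the units of the state.
- bot.get_obs(): the state, without advancing time (a new reading comes with each control period).
- bot.capture(name): name is "scene" or "top" or "wrist"; returns a dict with "color" (400x640x3 uint8, red, green, blue), "fx", "fy", "cx", "cy" (pixels), "world_to_cam" (4x4, takes a point from world to camera coordinates); the wrist camera has in their place "T_tool_cam" (4x4, takes a point from camera to tool coordinates, whose origin is the TCP and whose axes are the flange's). Camera axes: x right, y down, z forward; pixel columns grow to the right and rows downward; lengths in mm; the calibration is good to about 2 mm. A picture is of the moment at which its call begins: read the wrist's pose just before it. There is no depth.
- bot.close_job(): hands the job in, once; it reports no verdict.
The state is a dict: "time": time; "joint_positions": joint angles; "dq": joint speeds; "tau": joint torques, N m; "tool_pos": TCP position; "tcp_rot": TCP orientation; "contact_force": force on the tool from outside, world axes, zero at the start; "moment": the same for the moment, N m; "grip_width": finger opening in mm.
Only numpy, scipy, OpenCV 4.12 (cv2) and the standard library are available. Lean on these libraries where they do the work, as an engineer would, in place of code of your own. Each camera call takes 0.05 s, during which the arm holds its last target.

## Working session

There is one attempt and no reset: what is moved stays moved. The work goes in short steps, Python scripts to look and compute and a tool call to move; the robot and the scene stay as the last step left them, time stands still between calls to the robot, and variables do not carry over. Pictures are saved under pics/ and viewed, and the job is handed in when it is done.

Besides the shell and the picture viewer there is one more tool, called after ">>>" as name(argument=value, ...) on one line, values as JSON. play_rows: Moves the arm, as the interface text tells. Its arguments: {"type":"object","properties":{"moves":{"type":"array","items":{"type":"number"}}},"required":["moves"]}

```bash
mkdir -p pics; python3 - <<'E'
from plant import bot
import cv2
o=bot.get_obs()
for k,v in o.items(): print(k,v)
for n in("scene","top","wrist"):
    c=bot.capture(n); cv2.imwrite(f"pics/{n}0.png",c["color"][:,:,::-1])
    print(n,[c[k] for k in("fx","fy","cx","cy")],c.get("world_to_cam",c.get("T_tool_cam")))
E
```

```text
time 0.0
joint_positions [-1.45402235e+00  3.42755855e-01  1.52503830e+00  2.56065714e-05
  1.27535244e+00 -1.45999143e-01]
dq [ 0.00035195  0.00021365 -0.00073556 -0.00013631 -0.00024574  0.00077018]
tau [ 5.59446198e-04 -4.31247389e+01 -2.44220996e+01  7.17154378e-02
  5.60637563e-02 -1.50032861e-04]
tool_pos [ 136.3593938  -506.60126658  248.02029677]
tcp_rot [-3.14005881e+00 -2.50292905e-04  2.62765451e-01]
contact_force [-0.66347042  0.07996602  1.14601412]
moment [0.06889279 0.0227745  0.01367611]
grip_width 91.94034512471039
scene [390.54958594887756, 390.54958594887756, 314.99638132910087, 200.73196416135733] [[-7.12871557e-01  7.01121897e-01 -1.55636799e-02  4.31783755e+02]
 [ 5.04453010e-01  4.97237272e-01 -7.05891108e-01 -2.48667028e+02]
 [-4.87176871e-01 -5.11060838e-01 -7.08149360e-01  1.23429878e+03]
 [ 0.00000000e+00  0.00000000e+00  0.00000000e+00  1.00000000e+00]]
top [473.4369488585665, 473.4369488585665, 319.641863418781, 203.3140134437345] [[ 1.48052904e-02 -9.99887063e-01 -2.58156422e-03 -1.92823129e+01]
 [-9.91994674e-01 -1.43645083e-02 -1.25460062e-01  6.17890625e+02]
 [ 1.25408810e-01  4.41837062e-03 -9.92095312e-01  1.10785544e+03]
 [ 0.00000000e+00  0.00000000e+00  0.00000000e+00  1.00000000e+00]]
wrist [355.622490390315, 355.622490390315, 317.3058887414382, 203.27330816428395] [[ 5.49383481e-04 -9.54045653e-01 -2.99660791e-01  8.03508584e+01]
 [ 9.99999844e-01  5.55003302e-04  6.63580547e-05 -7.10002059e-01]
 [ 1.03004115e-04 -2.99660780e-01  9.54045809e-01 -1.36355733e+02]
 [ 0.00000000e+00  0.00000000e+00  0.00000000e+00  1.00000000e+00]]
```

View pics/top0.png

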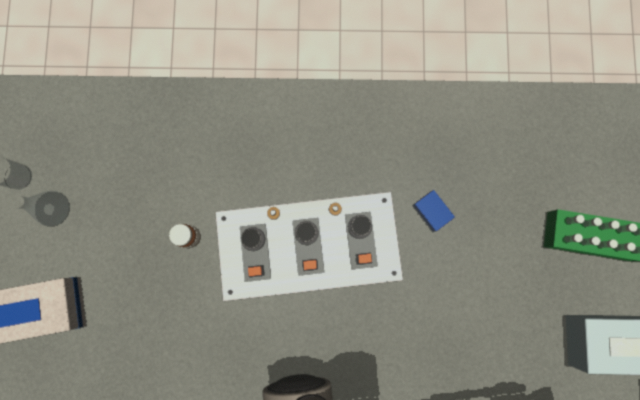

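View pics/scene0.png

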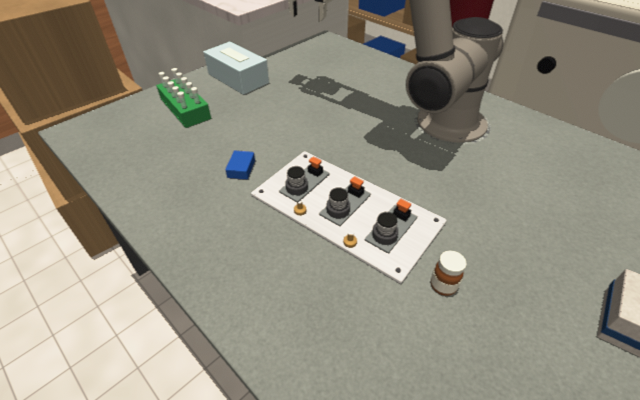

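The top view shows pads near (254,238), (306,233) and (360,226), and tags near (255,271), (310,265) and (364,258). The jar is at (182,236), the chucks at (274,213) and (335,209), and the box at (434,211). The scene view shows the same row from the far side.

```bash
cat > h.py <<'E'
import numpy as np,cv2
from plant import bot
def P(c):
    K=np.array([[c["fx"],0,c["cx"]],[0,c["fy"],c["cy"]],[0,0,1]]);return K@c["world_to_cam"][:3]
def ray(c,uv,z):
    M=c["world_to_cam"];R=M[:3,:3];o=-R.T@M[:3,3]
    d=R.T@np.array([(uv[0]-c["cx"])/c["fx"],(uv[1]-c["cy"])/c["fy"],1]);return o+d*(z-o[2])/d[2]
def tri(a,ua,b,ub):
    X=cv2.triangulatePoints(P(a),P(b),np.float64(ua).reshape(2,1),np.float64(ub).reshape(2,1));return (X[:3]/X[3]).ravel()
def orange(im):
    h=cv2.cvtColor(im,cv2.COLOR_RGB2HSV);m=cv2.inRange(h,(3,150,120),(16,255,255))
    n,_,s,ce=cv2.connectedComponentsWithStats(m);return [(s[i,4],ce[i].round(1),s[i,:4]) for i in range(1,n) if s[i,4]>25]
E
python3 - <<'E'
from h import *
T=bot.capture("top");S=bot.capture("scene")
t=[x for x in orange(T["color"]) if 240<x[1][0]<380 and 240<x[1][1]<280];s=[x for x in orange(S["color"]) if 300<x[1][0]<420 and x[1][1]<220]
print(t);print(s)
t.sort(key=lambda x:x[1][0]);s.sort(key=lambda x:-x[1][0])
for a,b in zip(t,s): print(tri(T,a[1],S,b[1]).round(1), ray(T,a[1],62).round(1),ray(S,b[1],57).round(1))
g=cv2.cvtColor(T["color"],cv2.COLOR_RGB2HSV)
m=((g[:,:,2]>190)&(g[:,:,1]<40)).astype(np.uint8)*255;m[:180]=0;m[310:]=0;m[:,:205]=0;m[:,420:]=0
m=cv2.morphologyEx(m,cv2.MORPH_OPEN,np.ones((3,3)))
c=max(cv2.findContours(m,0,1)[0],key=cv2.contourArea);r=cv2.minAreaRect(c);b=cv2.boxPoints(r)
w=np.array([ray(T,p,12) for p in b]);print(b.round(1),w.round(1),np.linalg.norm(w-np.roll(w,1,0),axis=1), w.mean(0))
cv2.imwrite("pics/tz.png",cv2.resize(T["color"][180:310,200:420,::-1],None,fx=3.6,fy=3.6,interpolation=cv2.INTER_CUBIC))
cv2.imwrite("pics/sz.png",cv2.resize(S["color"][140:300,220:480,::-1],None,fx=3,fy=3,interpolation=cv2.INTER_CUBIC))
E
```

```text
[(np.int32(43), array([364.8, 258.1]), array([360, 255,  10,   7], dtype=int32)), (np.int32(37), array([309.1, 264.2]), array([305, 262,  10,   6], dtype=int32)), (np.int32(80), array([254.4, 270.6]), array([249, 267,  12,   9], dtype=int32))]
[(np.int32(64), array([314.8, 161.3]), array([310, 157,  11,  10], dtype=int32)), (np.int32(70), array([356.3, 181.5]), array([351, 177,  12,  10], dtype=int32)), (np.int32(94), array([403.3, 204.5]), array([397, 200,  14,  11], dtype=int32))]
[455.1 139.4  58.8] [454.8 139.4  62. ] [454. 138.  57.]
[472.1  11.5  59.8] [471.5  12.2  62. ] [470.5   8.6  57. ]
[ 487.9 -118.4   58.2] [ 487.6 -117.8   62. ] [ 487.2 -119.9   57. ]
[[213.7 212.3]
 [391.6 192.1]
 [401.5 279.4]
 [223.6 299.6]] [[ 595.3  251.7   12. ]
 [ 652.3 -188.5   12. ]
 [ 438.1 -211.7   12. ]
 [ 383.4  218.6   12. ]] [214.48583098 443.85818706 215.38602824 433.71733069] [517.28930379  17.52189283  12.        ]
```

View pics/tz.png

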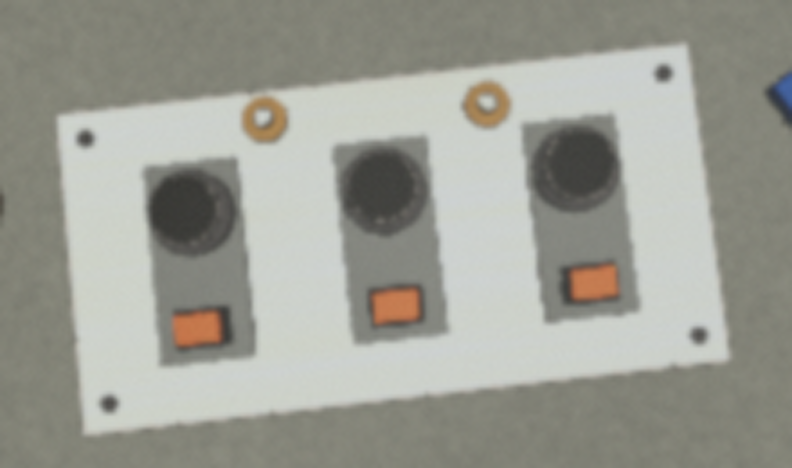

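View pics/sz.png

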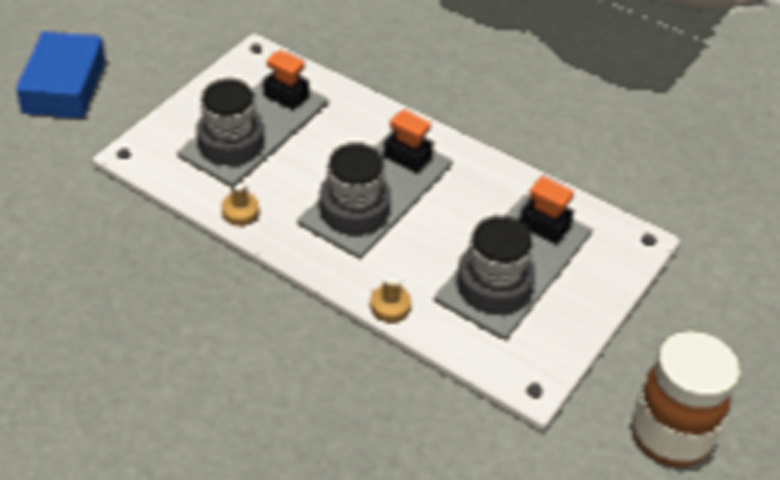

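```bash
python3 - <<'E'
from h import *
T=bot.capture("top");S=bot.capture("scene")
t=[(251.1,237.8),(305.6,230.8),(361.9,225)];s=[(387,220),(339,194),(296,172.3)]
tg=np.array([[455.1,139.4],[472.1,11.5],[487.9,-118.4]])
v=tg[0]-tg[2];yaw=np.arctan2(-v[0],v[1]);print("yaw",np.degrees(yaw))
for a,b,g in zip(t,s,tg): print(tri(T,a,S,b).round(1),ray(T,a,76).round(1),ray(S,b,76).round(1),"from tag",(g+77*np.array([np.cos(yaw),np.sin(yaw)])).round(1))
o=bot.get_obs();print(o["tool_pos"],o["tcp_rot"],o["contact_force"],o["time"])
y=o["tcp_rot"][2]
E
```

```text
yaw 7.250808713492366
[530.5 148.3  72. ] [530.4 147.6  76. ] [533.7 150.3  76. ] from tag [531.5 149.1]
[548.2  21.6  76.8] [548.5  21.3  76. ] [547.3  21.5  76. ] from tag [548.5  21.2]
[ 563.7 -109.3   73.1] [ 563.9 -109.6   76. ] [ 565.3 -105.9   76. ] from tag [ 564.3 -108.7]
[ 136.40722828 -506.92143863  248.62881757] [-3.14140965e+00 -2.39520802e-05  2.62815289e-01] [ 0.61694274 -0.3223279   0.11904425] 0.35
```

The two views agree to within about 3 mm, and the pad-tag spacing of 77 mm matches the text. I'll now move towards the left pad with the gripper closed and yaw aligned.

>>> play_rows(moves=[255,38.5,-16.5,0,2,255,77,-33,0,4,255,115,-49,0,6,255,154,-66,0,7.8,255,193,-82,0,7.8,255,231,-99,0,7.8,255,270,-115,0,7.8,255,308,-131,0,7.8])

```text
time: 1.02
tool_pos: [400.1, -299.8, 248.9]
tcp_rot: [3.141, -0.0, 0.127]
contact_force: [0.5, -0.5, -0.7]
grip_width: 43.1
```

>>> play_rows(moves=[255,16,-36,0,0,255,32,-73,0,0,255,48,-109,0,0,255,63,-145,0,0,255,79,-182,10,0,255,95,-218,20,0,255,111,-254,30,0,255,127,-291,40,0])

```text
time: 1.68
tool_pos: [488.2, 5.3, 208.5]
tcp_rot: [3.141, -0.001, 0.126]
contact_force: [0.8, -0.3, 0.2]
grip_width: 0.7
```

```bash
cat > d.py <<'E'
import sys;from h import *
o=bot.get_obs();p=o["tool_pos"];y=o["tcp_rot"][2];t=np.array(eval(sys.argv[1]))
d=t-p[:2];c,s=np.cos(y),np.sin(y)
print(p.round(2),o["tcp_rot"].round(4),o["contact_force"].round(2),o["grip_width"],o["time"]);print("shift",c*d[0]+s*d[1],s*d[0]-c*d[1])
E
python3 d.py "[531,148.5]"
```

```text
[488.17   5.26 208.5 ] [ 3.1412e+00 -6.0000e-04  1.2650e-01] [ 0.83 -0.28  0.24] 0.7168585368446876 1.6833
shift 60.557384489396455 -136.68924285377113
```

>>> play_rows(moves=[255,15,-34,0,0,255,30,-68,10,0,255,45,-103,30,0,255,60.5,-137,50,0,255,60.5,-137,80,0,255,60.5,-137,90,0,255,60.5,-137,90,0,255,60.5,-137,90,0])

```text
time: 2.35
tool_pos: [530.6, 146.1, 118.9]
tcp_rot: [3.141, 0.001, 0.126]
contact_force: [0.3, -0.5, 0.0]
grip_width: 0.4
```

```bash
python3 - <<'E'
from h import *
for n in("top","scene","wrist"):
    c=bot.capture(n)["color"]
    if n=="scene":c=cv2.resize(c[100:300,220:540],None,fx=2.4,fy=2.4)
    cv2.imwrite(f"pics/{n}1.png",c[:,:,::-1])
E
python3 d.py "[531,148.5]"
```

```text
[531.68 146.01 120.57] [ 3.1414 -0.0032  0.125 ] [-0.43 -0.79 -0.26] 0.25903692242653253 2.5
shift -0.36635128729688987 -2.5542801822626977
```

View pics/scene1.png

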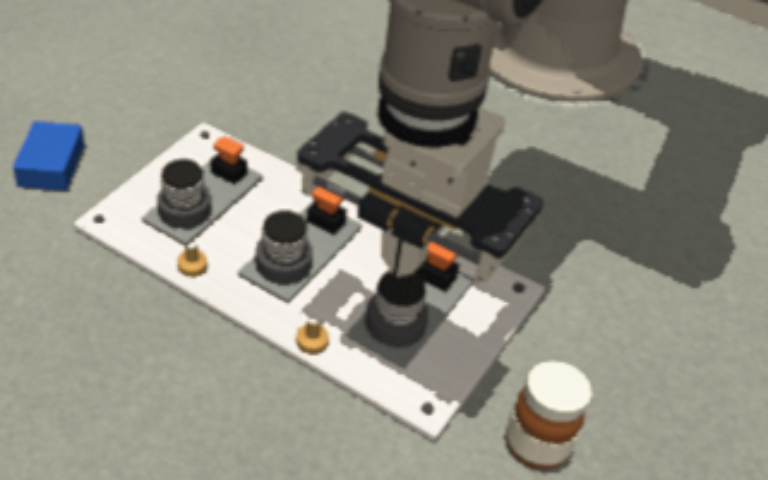

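View pics/wrist1.png

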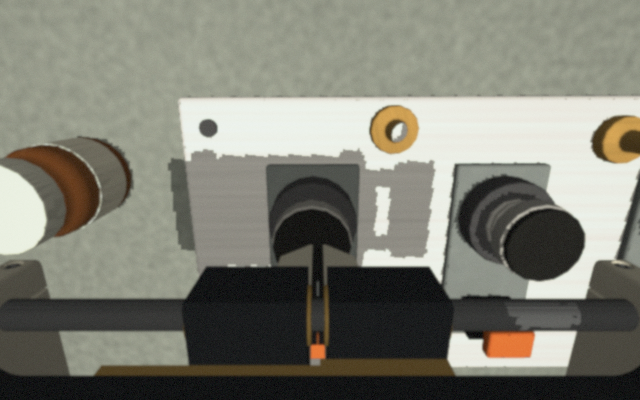

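The closed tip is over the left pad, slightly to the right by about 2 mm. I'll press slowly to about 9-10 mm and hold.

>>> play_rows(moves=[255,0,-2,10,0,255,0,-2,17,0,255,0,-2,20,0,255,0,-2,23,0,255,0,-2,26,0,255,0,-2,28,0,255,0,-2,30,0,255,0,-2,30,0])

```text
time: 3.17
tool_pos: [530.0, 148.6, 88.9]
tcp_rot: [3.141, 0.001, 0.127]
contact_force: [-4.8, -2.6, 9.8]
grip_width: 0.5
```

```bash
cat > f.py <<'E'
from h import *
F=[];Z=[]
for i in range(8):
    o=bot.get_obs();F.append(o["contact_force"]);Z.append(o["tool_pos"]);bot.capture("top")
print(np.mean(F,0).round(2),np.std(F,0).round(2),np.mean(Z,0).round(2),np.std(Z,0).round(2),o["time"])
E
python3 f.py
```

```text
[-4.39 -2.57  8.84] [0.43 0.35 0.49] [529.96 148.62  89.2 ] [0.01 0.01 0.12] 3.5167
```

>>> play_rows(moves=[255,0,0,-6,0,255,0,0,-20,0,255,0,10,-32,0,255,0,45,-32,0,255,1,85,-32,0,255,2,120,-32,0,255,2,128.5,-32,0,255,2,128.5,-32,0])

```text
time: 4.23
tool_pos: [549.1, 19.3, 120.5]
tcp_rot: [3.141, -0.0, 0.123]
contact_force: [-0.6, 1.0, 0.1]
grip_width: 0.4
```

```bash
python3 f.py; python3 d.py "[548.3,21.3]"; python3 -c "
from h import *
c=bot.capture('scene')['color'];c=cv2.resize(c[100:300,220:540],None,fx=2.4,fy=2.4);cv2.imwrite('pics/s2.png',c[:,:,::-1])"
```

```text
[-0.24  0.17  0.08] [0.68 0.57 0.26] [548.53  22.19 120.55] [0.25 1.28 0.07] 4.5833
[548.52  22.8  120.7 ] [ 3.1416 -0.      0.1283] [-0.39 -0.68  0.24] 0.737335281199134 4.6333
shift -0.4070738746270047 1.4591461195494455
```

View pics/s2.png

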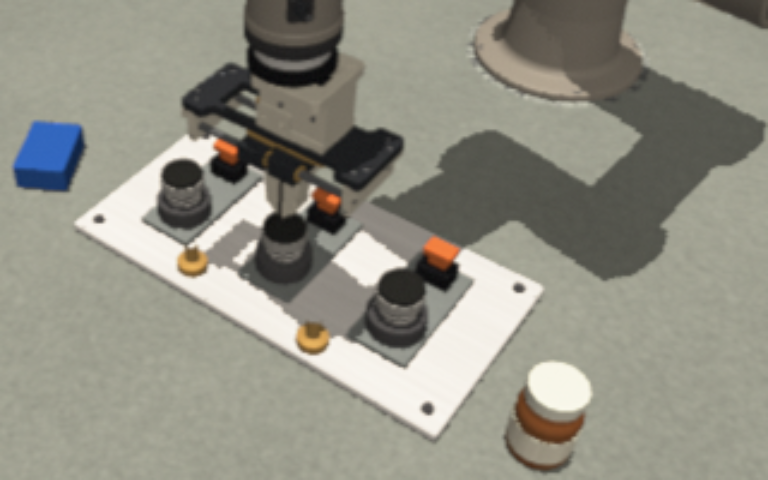

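The left pad has risen, and the tip hovers centred over the middle pad. Pressing with the same profile.

>>> play_rows(moves=[255,0,1,12,0,255,0,1,19,0,255,0,1,22,0,255,0,1,25,0,255,0,1,28,0,255,0,1,30,0,255,0,1,32,0,255,0,1,32,0])

```text
time: 5.35
tool_pos: [548.3, 21.0, 89.3]
tcp_rot: [-3.141, 0.001, 0.127]
contact_force: [-4.8, 2.3, 10.8]
grip_width: 0.4
```

```bash
python3 f.py
```

```text
[-5.36  1.76  9.81] [0.63 0.63 0.49] [548.25  21.    89.61] [0.01 0.01 0.13] 5.7
```

>>> play_rows(moves=[255,0,0,-6,0,255,0,0,-20,0,255,0,10,-32,0,255,0,45,-32,0,255,0,85,-32,0,255,-0.5,120,-32,0,255,-0.5,131,-32,0,255,-0.5,131,-32,0])

```text
time: 6.42
tool_pos: [565.2, -112.3, 120.7]
tcp_rot: [3.141, -0.001, 0.123]
contact_force: [-0.1, -0.6, -0.6]
grip_width: 0.5
```

```bash
python3 f.py; python3 d.py "[564.2,-109]"; python3 -c "
from h import *
c=bot.capture('scene')['color'];c=cv2.resize(c[100:300,220:540],None,fx=2.4,fy=2.4);cv2.imwrite('pics/s3.png',c[:,:,::-1])"
```

```text
[ 0.01  0.27 -0.18] [0.35 0.51 0.5 ] [ 564.74 -108.97  120.63] [0.21 1.51 0.09] 6.7667
[ 564.8  -108.18  120.77] [-3.1416  0.      0.1282] [ 0.21  0.22 -0.46] 0.575284160549159 6.8167
shift -0.7018895705202677 0.732464065255967
```

View pics/s3.png

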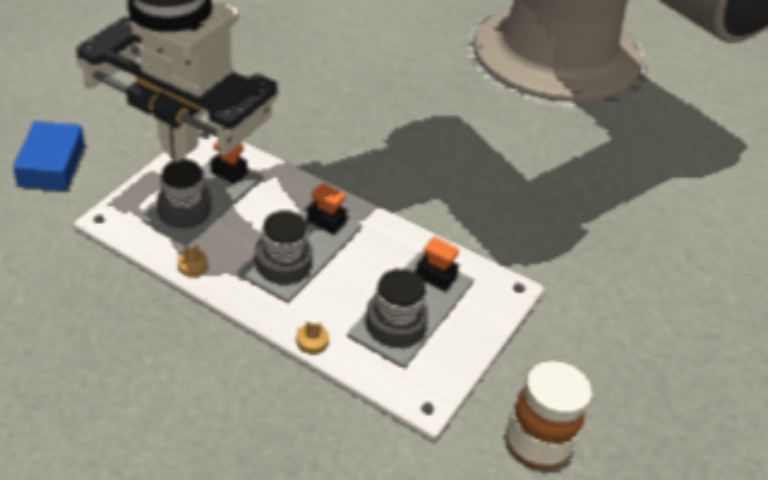

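The middle pad is back up and the tip is over the right pad, around pixel (180,160).

>>> play_rows(moves=[255,-0.5,0.5,12,0,255,-0.5,0.5,19,0,255,-0.5,0.5,22,0,255,-0.5,0.5,25,0,255,-0.5,0.5,28,0,255,-0.5,0.5,30,0,255,-0.5,0.5,32,0,255,-0.5,0.5,32,0])

```text
time: 7.53
tool_pos: [564.3, -109.7, 88.7]
tcp_rot: [-3.141, 0.0, 0.127]
contact_force: [-2.5, 1.0, 4.9]
grip_width: 0.3
```

```bash
python3 f.py
```

```text
[-2.33  2.22  4.49] [0.19 0.51 0.35] [ 564.33 -109.75   88.91] [0.07 0.07 0.08] 7.8833
```

At about 9 mm depth the forces are left 8.8 N, middle 9.8 N and right 4.5 N, so the right mount is the soft one. Moving above its tag.

>>> play_rows(moves=[255,0,0,-6,0,255,0,0,-20,0,255,-5,0,-32,0,255,-40,-0.5,-32,0,255,-70,-1,-32,0,255,-77,-1,-32,0,255,-77,-1,-32,0,255,-77,-1,-32,0])

```text
time: 8.6
tool_pos: [488.8, -119.2, 121.5]
tcp_rot: [3.14, -0.002, 0.126]
contact_force: [0.4, 0.2, 0.5]
grip_width: 0.0
```

```bash
python3 f.py; python3 d.py "[487.8,-118.2]"; python3 -c "
from h import *
c=bot.capture('scene')['color'];c=cv2.resize(c[100:300,220:540],None,fx=2.4,fy=2.4);cv2.imwrite('pics/s4.png',c[:,:,::-1])
c=bot.capture('wrist')['color'];cv2.imwrite('pics/w4.png',c[:,:,::-1])"
```

```text
[-0.1   0.35 -0.01] [0.49 0.6  0.59] [ 488.85 -118.82  120.9 ] [0.33 0.25 0.36] 8.95
[ 488.18 -118.5   120.51] [3.1416e+00 1.0000e-04 1.2710e-01] [-0.59  0.23  0.76] 0.3822297300127302 9.0
shift -0.33811406123215604 -0.34303581289845847
```

View pics/s4.png

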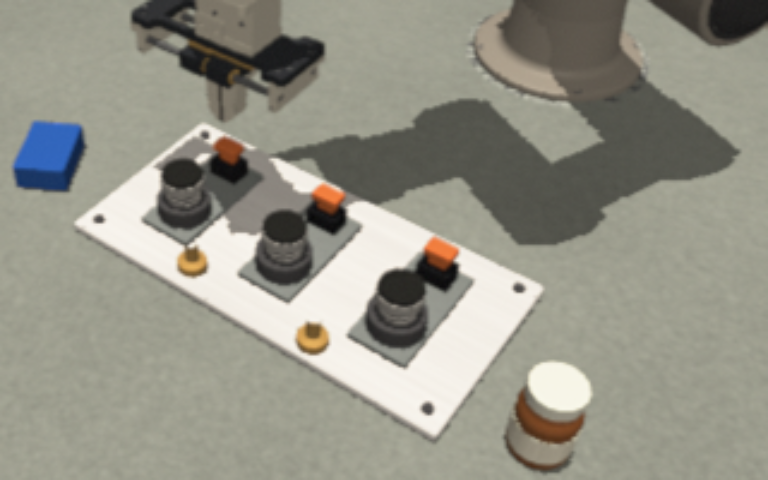

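View pics/w4.png

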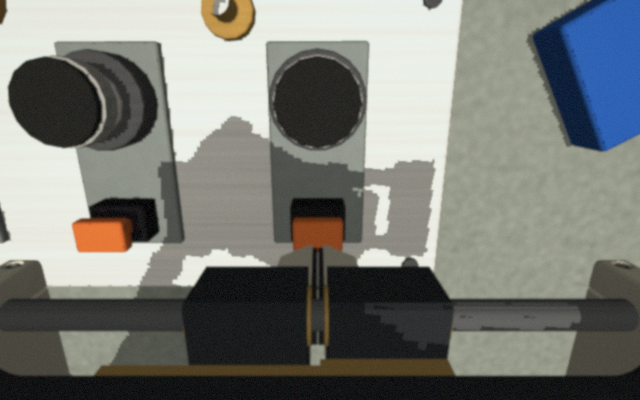

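All pads are up and the tip is laterally centred over the right tag (318,230). Pushing down.

>>> play_rows(moves=[255,0,0,20,0,255,0,0,33,0,255,0,0,37,0,255,0,0,41,0,255,0,0,45,0,255,0,0,47,0,255,0,0,48.5,0,255,0,0,48.5,0])

```text
time: 9.77
tool_pos: [488.1, -118.7, 72.4]
tcp_rot: [3.141, -0.001, 0.127]
contact_force: [0.5, -0.5, -0.7]
grip_width: 0.4
```

```bash
python3 f.py
```

```text
[ 0.08 -0.17 -0.21] [0.68 0.71 0.37] [ 488.15 -118.75   72.4 ] [0.1  0.04 0.06] 10.1167
```

Force is zero with the tip at 50.4 mm. I'll press a little further to feel the stop.

>>> play_rows(moves=[255,0,0,0.5,0,255,0,0,1,0,255,0,0,1.5,0,255,0,0,1.5,0])

```text
time: 10.5
tool_pos: [488.0, -118.7, 72.1]
tcp_rot: [3.141, -0.001, 0.127]
contact_force: [-3.9, 2.0, 14.3]
grip_width: 0.2
```

```bash
python3 f.py;python3 -c "
from h import *
c=bot.capture('scene')['color'];c=cv2.resize(c[120:220,280:440],None,fx=4.8,fy=4.8);cv2.imwrite('pics/s5.png',c[:,:,::-1])"
```

```text
[-4.03  1.31 13.8 ] [0.43 0.44 0.51] [ 488.04 -118.69   72.12] [0.01 0.01 0.01] 10.85
```

View pics/s5.png

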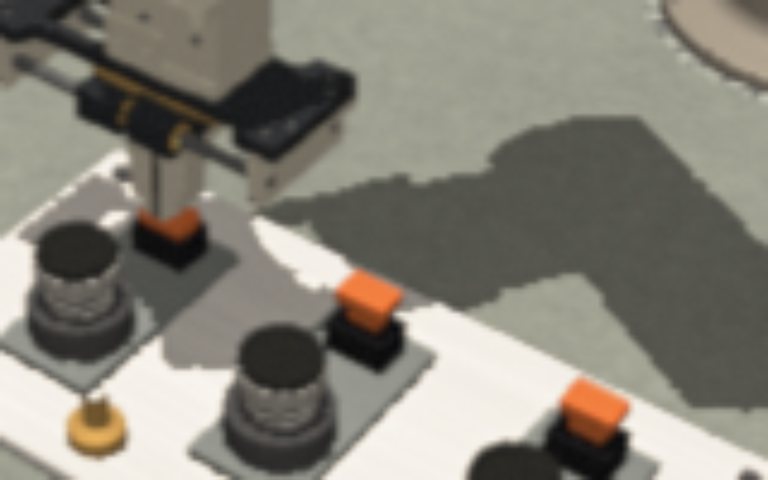

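The stop is felt: 13.8 N with the tip at 50.1 mm, and the cap is seated on the block (170,225). Backing off.

>>> play_rows(moves=[255,0,0,-10,0,255,0,0,-35,0,255,0,0,-70,0,255,0,0,-105,0,255,-20,0,-130,0,255,-50,0,-140,0,255,-70,0,-140,0,255,-70,0,-140,0])

```text
time: 11.62
tool_pos: [415.7, -127.3, 211.8]
tcp_rot: [3.141, 0.0, 0.126]
contact_force: [0.2, 0.5, -0.9]
grip_width: 0.4
```

```bash
python3 f.py;python3 - <<'E'
from h import *
T=bot.capture("top");S=bot.capture("scene")
print([x[:2] for x in orange(T["color"]) if 240<x[1][0]<380 and 240<x[1][1]<280]);print([x[:2] for x in orange(S["color"]) if 300<x[1][0]<420 and x[1][1]<220])
c=cv2.resize(S["color"][140:300,220:480],None,fx=3,fy=3,interpolation=2);cv2.imwrite('pics/s6.png',c[:,:,::-1])
a=cv2.imread("pics/scene0.png")[:,:,::-1]
d=(np.abs(a.astype(int)-S["color"]).max(2)>40).astype(np.uint8)
for n,(x,y) in dict(jar=(450,270),box=(240,165),c1=(350,241),c2=(300,209)).items(): print(n,d[y-14:y+14,x-14:x+14].sum())
E
```

```text
[ 0.   -0.08 -0.24] [0.45 0.43 0.34] [ 418.36 -127.49  210.96] [1.15 0.1  0.5 ] 11.9667
[(np.int32(75), array([364.3, 257.9])), (np.int32(66), array([309.5, 264.4])), (np.int32(83), array([254.5, 270.6]))]
[(np.int32(63), array([315. , 164.2])), (np.int32(81), array([356.2, 181.1])), (np.int32(96), array([403.3, 204.8]))]
jar 0
box 0
c1 0
c2 0
```

View pics/s6.png

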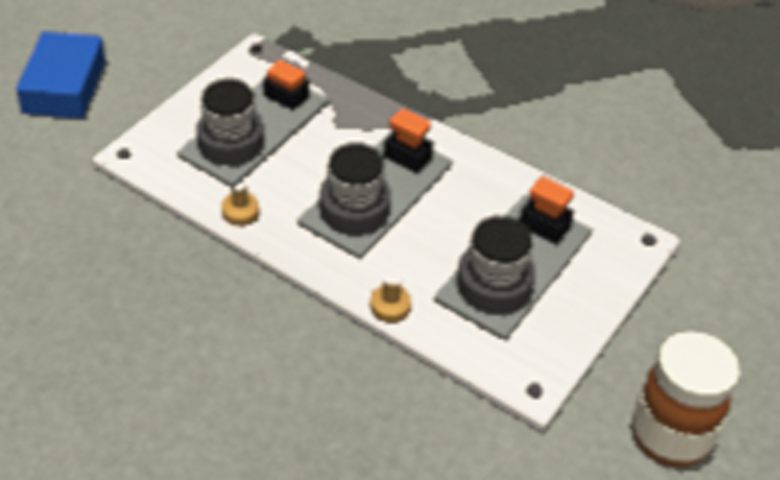

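The right tag is seated on its block at (287,78), the other two are up, all pads are risen, and nothing has shifted. Handing in.

```bash
python3 -c "
from plant import bot
print(bot.close_job())"
```

```text
the job is handed in; nothing more can be done
None
```

I pressed the three pads from left to right, and the right-hand mount was clearly the soft one. I then pushed its orange tag down to the stop and backed off, and handed the job in at about 12 s of the 48 s allowed.

| Pad | Force | Depth |
|---|---|---|
| Left | 8.8 N | about 9 mm |
| Middle | 9.8 N | about 8.5 mm |
| Right | 4.5 N | about 9 mm |

- **Tag:** The first push read about zero force with the fingertip at 50.4 mm. I pressed a little further and met the stop at 13.8 N with the tip at 50.1 mm, against the stated 50 mm for fully down.
- **Final pictures:** The right tag's cap sits on its black block. The other two tags' image positions moved by less than half a pixel from the start, and all three pads look risen. There was no image change at the chucks, jar or slide box.
- **Disagreements:** Height measurements of the pads from the two camera views came out at 72–77 mm against the stated 76 mm, within pixel error. The pad presses also showed 3–6 N of sideways force. Neither affects which mount is softest.

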